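# Pack the picnic carrier and clip it shut

## Robot

A 7-joint arm with a two-finger parallel gripper is mounted at the origin on a cart in front of the work surface, level with it; the furniture and walls round the work are solid. World frame = base frame: x ahead of the robot, y to its left, z up, the work surface at z = 0. Lengths are in mm, angles in rad, forces in N, time in s.
With the tool pointing down it reaches from about 400 to 875 mm from the base axis. Payload 4.4 kg.
Tool frame: the origin (TCP) lies midway between the tips of the shut fingers; the grasp point (between the pads) lies 19 mm behind it; z points along the fingers, y is the line along which they close (so a half turn about z gives the same grasp; the last joint's range is limited). The gripper opens to 85 mm and grips with 20 to 120 N. Pads are 22 mm wide; open, the fingers measure 114 mm over their backs; the gripper's body (76 mm by 85 mm) begins 54 mm behind the grasp point. The pads swing forward as they close: fully open they stand 13 mm farther back than shut.
Start: joints at [-1.305, 0.628, 0.038, 1.517, -0.027, 0.996, -0.02], TCP at [211.711, 614.57, 231.313] pointing down, gripper open.
Joint ranges: [-3.06, 3.06], [-0.37, 2.12], [-1.25, 1.32], [0.18, 2.47], [-1.1, 4.24], [0.23, 1.98], [-2.94, 2.94]. Speed limits (rad/s): [2.57, 2.57, 3.14, 3.14, 3.14, 3.14, 3.14].

## Interface

Orientations are given as [roll, pitch, yaw] about the fixed x, y, z axes, in that order (R = Rz(yaw) Ry(pitch) Rx(roll)).
In Python, from cell import ctrl gives the robot as it stands.
- The arm moves only by the shell command python3 -m crank 'ROWS' [OPENING]. ROWS is JSON, a list that holds one entry, the list of rows, each a list of 4 numbers: the shift along the tool's x, y, z normalised to -1 to 1, where 1 is 2.5 cm, then the turn about the tool's z normalised to -1 to 1, where 1 is 0.08 rad. In form: [[[dx, dy, dz, turn], ...]]. A call has 1 to 12 rows; each row shifts and turns the commanded pose from where the row before left it, along the tool's axes as they then stand; what a row does not reach is not made up. A row lasts 1/12 s, in which the tool goes at most 41.7 mm and 7.16 degrees, less where a joint would pass 70% of its speed; a pose out of reach is approached as far as the arm can. A call with a number of a shift or a turn outside -1 to 1 is refused whole. A call with a gripper value outside its range is refused whole. OPENING is the closure, from -1 (fully open) to 1 (shut), set as the call begins (- or left out, the last holds). The fingers move at their own pace and stop on an object; the grip force is fixed at half the most. Time passes only in rows, so rows that do not move let the fingers close. It gives the time, the measured TCP pose, the force, the opening and the grip force at its end, in the units of the state.
- ctrl.read_state(): the state, without advancing time (a new reading comes with each control period).
- ctrl.get_image(name): name is "scene" or "top" or "wrist"; returns a dict with "img" (420x560x3 uint8, red, green, blue), "intrinsics" (3x3 intrinsics, pixels), "dist" ([k1, k2, p1, p2, k3] as OpenCV has them; the pictures are not rectified), "extrinsics" (4x4, takes a point from camera to world coordinates). Camera axes: x right, y up, looking along -z (the intrinsics and any distortion apply to the point x, -y, -z); pixel columns grow to the right and rows downward; lengths in mm; the calibration is good to about 2 mm. A picture is of the moment at which its call begins. There is no depth.
- ctrl.finish_job(): hands the job in; it is judged then, once.
Trained networks look in the newest picture that a camera, given by its name, has taken for a name from the list of things; names that differ only in an ending like _2 or _b are one class to them, and where a whole thing is asked for, a point or a joint stands for the part that bears it (a point fixed in the world has none). Each returns a list of dicts, best first, with "confidence" (0 to 1); they miss things now and then, are a little off and sometimes report something else, mostly with a low value. They report only what shows in the picture. A call takes as long as a camera call. They do not tell look-alikes from the thing itself.
- ctrl.find_in(camera, target): "position" ([row, column] in pixels, amid what is visible of it).
- ctrl.trace(camera, target): "mask" (420x560 bool, what is visible of it) and "position" ([row, column] in pixels, amid what is visible of it).
- ctrl.place_of(camera, target): "position" ([row, column] in pixels: a listed point, or the origin of a listed thing).
The state is a dict: "clock": time; "qpos": joint angles; "qd": joint speeds; "tau": joint torques, N m; "eef_pos": TCP position; "tool_rot": TCP orientation; "force": force on the tool from outside, world axes, zero at the start; "torque": the same for the moment, N m; "width": finger opening in mm; "gripper_force": force on a finger pad.
Only numpy, scipy, OpenCV 4.12 (cv2) and the standard library are available. Lean on these libraries where they do the work, as an engineer would, in place of code of your own. Each camera call takes 0.05 s, during which the arm holds its last target. There are 200 camera calls.

## Task

Pack the jars for the picnic: one glass preserve jar already stands in the open carry box; stand the other wide glass preserve jar, the one nearly as tall as the mug, upright beside it, set the box's domed lid squarely down on the rim, then swing the clips at both ends up over the lid until they are fully shut. Keep both jars upright all the time, and leave everything else standing where it is.

Things in the scene. Friction and masses are not known exactly. Their poses are not given: they have to be found in the camera images.
- carry_box: the open white carry box, standing firmly: outside 112 (x) x 168 (y) mm, rim 50 mm high, walls and floor 4 mm thick, so inside 104 x 160 x 46 deep; a clip is hinged at each end (+y and -y). Origin: centre of its underside, z up.
- lid: loose white domed lid, right way up (either way round fits). Over its flange 114 (x) x 170 (y) mm, 194 over the end lugs, 100 tall. From below: plug 0 to 8 mm that enters the box (100 x 156; lowest 4 mm 95 x 151), flange 8 to 13 that rests on the rim, dome to 71 (96 x 152; hollow to 68), handle on top. Seated, its origin is 42 mm above the box's. Origin: centre of its underside, z up.
- lid_handle (a point): the middle of the lid's handle bar, 95 mm above the lid's underside: the bar runs along the lid's y, 66 mm free between its posts, 14 mm wide (x), 10 thick; 19 mm free under it.
- clip_a (a joint): steel clip on the box's +y end: hinge angle, 0 = upright and shut, to 1.1 = leaning outwards, open; stays where left. Pivot along the box's x, 94 mm from its centre, 34 mm above its underside. Plate 40 mm wide, 5 thick, reaching 51 mm from the pivot; a nose 22 to 27 mm from the pivot points 12 mm inwards and shuts 1 mm over the lid's lug.
- clip_a_tab (a point): the middle of the finger tab of the clip on the box's +y end, 42 mm from the pivot; z along the clip away from its pivot, x along the pivot. The tab is 40 mm wide along x and 5 thick, and can be pinched across its width from above.
- clip_b (a joint): steel clip on the box's -y end: hinge angle, 0 = upright and shut, to 1.1 = leaning outwards, open; stays where left. Pivot along the box's x, 94 mm from its centre, 34 mm above its underside. Plate 40 mm wide, 5 thick, reaching 51 mm from the pivot; a nose 22 to 27 mm from the pivot points 12 mm inwards and shuts 1 mm over the lid's lug.
- clip_b_tab (a point): the middle of the finger tab of the clip on the box's -y end, 42 mm from the pivot; z along the clip away from its pivot, x along the pivot. The tab is 40 mm wide along x and 5 thick, and can be pinched across its width from above.
- honey_jar: the taller preserve jar, standing in the box towards its -y end: glass with a round screw lid, 58 x 62 mm, 99 tall, closed, about 0.45 kg. Origin: centre of its underside, z up.
- jam_jar: the squatter preserve jar, still to be packed: glass with a round screw lid, 62 mm across, 86 tall, closed, about 0.36 kg. Origin: centre of its underside, z up.
- tomato_tin: a bystander: upright tin, 57 mm across, 72 tall. Origin: centre of its underside, z up.
- craft_jar_1: a bystander: low round jar, 46 mm across, 40 tall. Origin: centre of its underside, z up.
- egg_cup_1: a bystander: small upright egg cup, 41 mm across, 48 tall. Origin: centre of its underside, z up.
- spice_a: a bystander: narrow spice jar, 41 across, 105 tall, at the back. Origin: centre of its underside, z up.
- spice_e: a bystander: narrow spice jar, 41 across, 105 tall, at the back. Origin: centre of its underside, z up.
- vanilla_bottle: a bystander: bottle, 45 x 78, 184 tall, at the back. Origin: centre of its underside, z up.
- mug_c: a bystander: white mug, 82 x 112 with its handle, 94 tall. Origin: centre of its underside, z up.
- teaspoon: a bystander: teaspoon lying near the front edge, 130 x 27 x 11, along its x. Origin: centre of its underside, z up.
Mind the look-alikes: they are no part of the job. What is shaped like the jam_jar but red is not meant.

How it is judged (in metres and radians):
On the way, in this order (a step that is already met when the one before it is completed fails the run):
1. both jars stand upright inside the box (x of honey_jar in the frame of carry_box between -0.05 and 0.05 m and y of honey_jar in the frame of carry_box between -0.078 and 0.078 m and z of each of honey_jar, jam_jar in the frame of carry_box below 0.012 m and angle between each of honey_jar, jam_jar's own z axis and vertical below 0.12 rad and x of jam_jar in the frame of carry_box between -0.05 and 0.05 m and y of jam_jar in the frame of carry_box between -0.078 and 0.078 m), for 0.2 s.
2. the lid is seated on the rim with both jars inside (all of step 1 and x of lid in the frame of carry_box between -0.005 and 0.005 m and y of lid in the frame of carry_box between -0.005 and 0.005 m and z of lid in the frame of carry_box between 0.039 and 0.045 m and angle between the y axis of lid and the y axis of carry_box, either way round below 0.06 rad and angle between lid's own z axis and vertical below 0.04 rad), for 0.2 s.
3. both clips are shut over the seated lid (all of step 2 and value of joint each of clip_a, clip_b below 0.15 rad), for 0.2 s.
At the end, for the whole second after the job is handed in: Both jars stand upright (within 0.12 rad) in the box on its floor; the lid is seated: within 5 mm of the box's centre, level, squarely on it (0.06 rad, either way round) and its underside 42 mm (+-3) above the box's; both clips are within 0.15 rad of shut; jars and lid are at rest (all of step 3 and linear speed of each of honey_jar, jam_jar, lid below 0.02 m/s); the robot touches nothing.
It fails at once if a preserve jar is tipped by more than 0.5 rad (angle between any of honey_jar, jam_jar's own z axis and vertical above 0.5 rad).
It fails at once if a bystander is moved by more than 25 mm or tipped by more than 0.4 rad (distance of any of tomato_tin, craft_jar_1, egg_cup_1, spice_a, spice_e, vanilla_bottle, mug_c, teaspoon from where it was at the start of the episode above 0.025 m or angle between any of tomato_tin, craft_jar_1, egg_cup_1, spice_a, spice_e, vanilla_bottle, mug_c, teaspoon's own z axis and vertical above 0.4 rad).
It also fails if it takes over 72 s, if anything falls off the work surface, if the arm or the gripper's body presses on something with over 40 N, if the wrist force passes 120 N, or if a joint passes its speed limit or range.

## Working session

There is one attempt and no reset: what is moved stays moved. The work goes in short steps, Python scripts to look and compute and a shell command to move; the robot and the scene stay as the last step left them, time stands still between calls to the robot, and variables do not carry over. Pictures are saved under pics/ and viewed, at most 10 in all, crops included, and the job is handed in when it is done.

```bash
ls; mkdir -p pics; cat > h.py <<'E'
from cell import ctrl
import numpy as np, cv2
def shot(n,f=None):
    d=ctrl.get_image(n)
    if f: cv2.imwrite(f,cv2.cvtColor(d["img"],cv2.COLOR_RGB2BGR))
    return d
def to_plane(d,rc,z):
    p=cv2.undistortPoints(np.array([[[rc[1],rc[0]]]],float),np.array(d["intrinsics"],float),np.array(d["dist"],float))[0,0]
    E=np.array(d["extrinsics"]);v=E[:3,:3]@np.array([p[0],-p[1],-1]);o=E[:3,3]
    return o+v*(z-o[2])/v[2]
def proj(d,P):
    E=np.linalg.inv(np.array(d["extrinsics"]));c=E[:3,:3]@np.array(P,float)+E[:3,3]
    q=cv2.projectPoints(np.array([[c[0],-c[1],-c[2]]]),np.zeros(3),np.zeros(3),np.array(d["intrinsics"],float),np.array(d["dist"],float))[0][0,0]
    return q[::-1]
E
python3 - <<'E'
from h import *
s=ctrl.read_state();print(s["clock"],s["eef_pos"],s["tool_rot"],s["width"],s["force"])
for c in("top","scene"):
    d=shot(c,f"pics/{c}0.png");print(c,np.round(d["extrinsics"],2).tolist(),d["intrinsics"][0])
    for t in["carry_box","lid","lid_handle","clip_a_tab","jam_jar","honey_jar","mug_c","tomato_tin","craft_jar_1","egg_cup_1","spice_a","vanilla_bottle","teaspoon"]:
        print(t,[(np.round(r["position"],1).tolist(),round(r["confidence"],2),np.round(to_plane(d,r["position"],{'lid_handle':95}.get(t,0))[:2]).tolist()) for r in ctrl.place_of(c,t)[:4]])
E
```

```text
pics
0.0 [211.48914777 613.93637004 230.34594176] [-3.13959722e+00  2.75465811e-05  2.80973791e+00] 85.53773503317896 [0.30268973 0.54697362 0.46036303]
top [[0.01, 0.99, -0.12, 338.56], [-1.0, 0.01, -0.0, -57.95], [-0.0, 0.12, 0.99, 1243.08], [0.0, 0.0, 0.0, 1.0]] [380.7730037    0.         281.97955546]
carry_box [([218.4, 313.8], 0.9, [465.0, -159.0]), ([213.6, 356.3], 0.61, [482.0, -298.0]), ([209.8, 202.1], 0.44, [492.0, 208.0])]
lid [([211.2, 205.5], 0.86, [487.0, 197.0])]
lid_handle [([209.2, 203.1], 0.8, [482.0, 185.0])]
clip_a_tab [([219.0, 276.8], 0.65, [463.0, -37.0])]
jam_jar [([239.0, 148.4], 0.65, [395.0, 379.0]), ([176.7, 225.7], 0.63, [603.0, 134.0]), ([219.3, 278.4], 0.15, [462.0, -42.0])]
honey_jar [([220.8, 326.3], 0.92, [458.0, -199.0]), ([215.2, 207.6], 0.31, [474.0, 190.0])]
mug_c [([241.5, 424.9], 0.82, [392.0, -517.0])]
tomato_tin [([202.4, 146.8], 0.73, [515.0, 390.0]), ([211.6, 209.3], 0.6, [486.0, 185.0])]
craft_jar_1 [([203.2, 392.9], 0.66, [517.0, -418.0])]
egg_cup_1 [([217.5, 279.2], 0.58, [468.0, -45.0]), ([232.5, 382.5], 0.42, [420.0, -382.0])]
spice_a
[... 710 characters left out ...]
[254.4, 231.5], 0.49, [485.0, 183.0]), ([209.2, 247.6], 0.45, [627.0, -38.0])]
jam_jar [([232.5, 217.4], 0.8, [611.0, 135.0]), ([299.3, 207.7], 0.69, [389.0, 379.0])]
honey_jar [([204.2, 302.7], 0.63, [487.0, -203.0])]
mug_c [([256.4, 234.5], 0.65, [470.0, 184.0]), ([211.3, 299.9], 0.31, [466.0, -161.0])]
tomato_tin [([282.9, 176.5], 0.45, [520.0, 399.0])]
craft_jar_1 [([179.1, 331.7], 0.48, [509.0, -418.0])]
egg_cup_1 []
spice_a [([208.5, 248.6], 0.62, [628.0, -44.0]), ([216.1, 241.1], 0.53, [615.0, 9.0])]
vanilla_bottle [([185.4, 288.6], 0.83, [615.0, -265.0])]
teaspoon [([237.6, 302.6], 0.56, [358.0, -48.0]), ([284.2, 179.6], 0.44, [508.0, 396.0]), ([174.9, 331.9], 0.42, [528.0, -444.0])]
```

```bash
python3 - <<'E'
import cv2,numpy as np
t=cv2.imread("pics/top0.png");cv2.imwrite("pics/v1.png",cv2.resize(t[140:290,110:470],(800,333),interpolation=cv2.INTER_CUBIC))
s=cv2.imread("pics/scene0.png");
cv2.imwrite("pics/v2.png",cv2.resize(s[130:340,130:410],(800,600),interpolation=cv2.INTER_CUBIC))
E
```

```text
(no output)
```

View pics/v1.png

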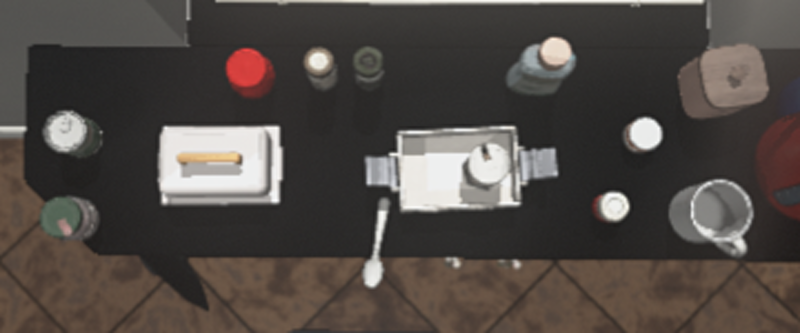

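View pics/v2.png

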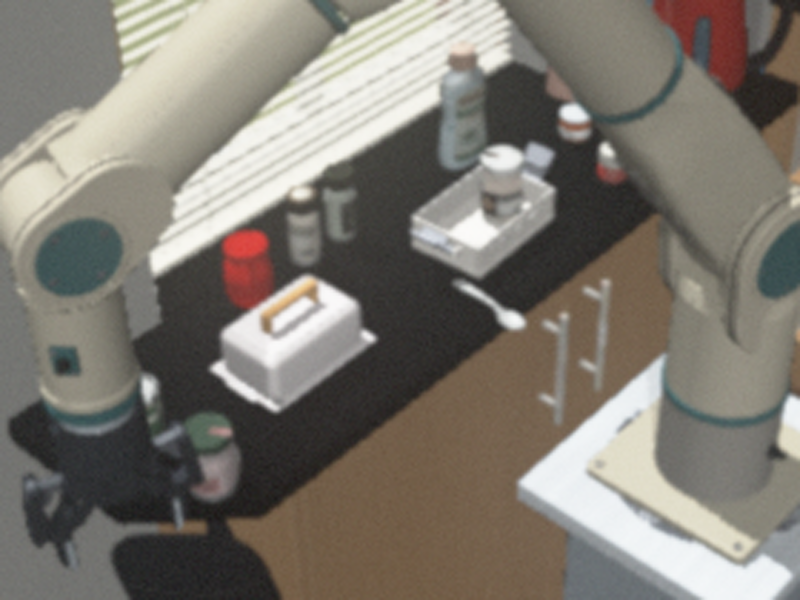

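```bash
python3 -m crank '[[[0,0,0,1],[0,0,0,1],[0,0,0,1],[0,0,0,1],[0,0,0,1],[0,0,0,1],[0,0,0,1],[0,0,0,1]]]' -1; python3 -m crank '[[[0,0,0,1],[0,0,0,1],[0,0,0,1],[0,0,0,1],[0,0,0,1],[0,0,0,1],[0,0,0,1],[0,0,0,0.5],[0,0,0,0]]]'
```

```text
clock: 2.07
eef_pos: [211.6, 614.6, 231.3]
tool_rot: [-3.142, -0.0, 2.166]
force: [-0.1, 0.2, 0.7]
width: 85.2
gripper_force: 0.0
clock: 2.82
eef_pos: [211.5, 614.6, 231.2]
tool_rot: [3.142, 0.0, 1.569]
force: [0.0, -0.1, -0.6]
width: 85.2
gripper_force: 0.0
```

```bash
python3 - <<'E'
import cv2
s=cv2.imread("pics/scene0.png");t=cv2.imread("pics/top0.png")
a=cv2.resize(s[190:320,180:260],(369,600),interpolation=cv2.INTER_CUBIC)
b=cv2.resize(t[150:270,120:240],(430,430),interpolation=cv2.INTER_CUBIC)
b=cv2.copyMakeBorder(b,0,170,0,0,cv2.BORDER_CONSTANT)
cv2.imwrite("pics/v3.png",cv2.hconcat([a,b]))
E
```

```text
(no output)
```

View pics/v3.png

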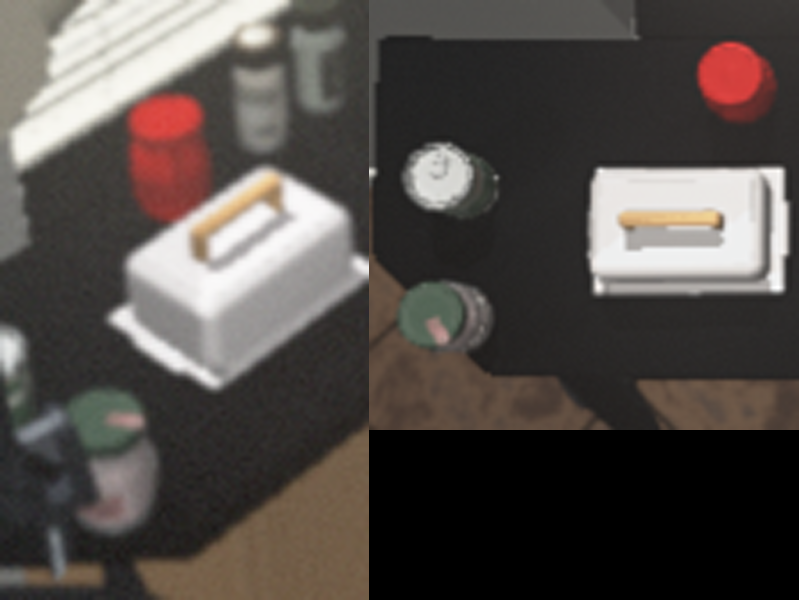

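The candidates are the green-lidded glass jar at top (row 238, col 140) and the red jar of the same shape at (172, 222). Red is excluded, so the green-lidded one is jam_jar. The white-topped tin at (202, 147) is the tomato_tin.

```bash
python3 -m crank '[[[-0.94,0.72,0,0],[-0.94,0.72,0,0],[-0.94,0.72,0,0],[-0.94,0.72,0,0],[-0.94,0.72,0,0],[-0.94,0.72,0,0],[-0.94,0.72,0,0],[-0.94,0.72,0,0],[-0.94,0.72,0,0],[-0.94,0.72,0,0],[0,0,0,0],[0,0,0,0]]]'
python3 - <<'E'
from h import *
s=ctrl.read_state();print(s["eef_pos"],s["tool_rot"])
d=shot("wrist","pics/w1.png");print(np.round(d["extrinsics"],2).tolist(),d["intrinsics"][0])
for t in["jam_jar","lid","tomato_tin"]:
    for r in ctrl.place_of("wrist",t)[:3]: print(t,r["confidence"],np.round(r["position"]),to_plane(d,r["position"],0)[:2])
    for r in ctrl.trace("wrist",t)[:2]: 
        ys,xs=np.nonzero(r["mask"]);print("mask",r["confidence"],xs.min(),xs.max(),ys.min(),ys.max())
E
```

```text
clock: 3.82
eef_pos: [393.0, 377.7, 231.7]
tool_rot: [3.141, -0.0, 1.567]
force: [-1.0, 0.8, 0.7]
width: 85.3
gripper_force: 0.0
[392.97748951 377.70649597 231.69015761] [ 3.14092324e+00 -1.10721191e-04  1.56658081e+00]
[[1.0, 0.0, 0.0, 392.91], [-0.0, 0.96, 0.28, 448.67], [-0.0, -0.28, 0.96, 373.97], [0.0, 0.0, 0.0, 1.0]] [305.35591562   0.         284.27364579]
jam_jar 0.66 [167. 291.] [400.39236912 387.07011702]
mask 0.95 257 315 143 208
mask 0.68 446 483 377 405
lid 0.66 [309. 344.] [475.4175693  185.21916028]
mask 0.63 305 391 254 364
tomato_tin 0.56 [165. 388.] [520.23094821 388.97053685]
mask 0.94 362 435 140 202
```

View pics/w1.png

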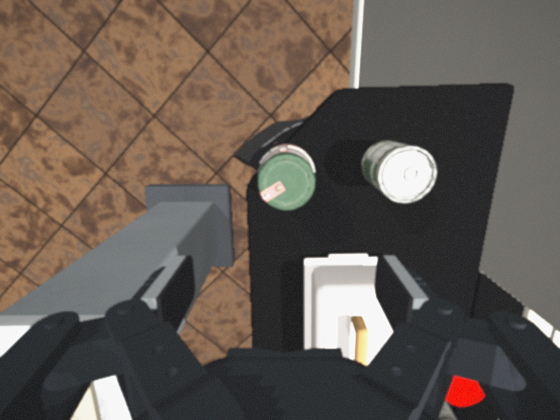

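The green lid is centred near (181, 287), the tin at (172, 405) and the carry lid at (305, 345).

```bash
python3 - <<'E'
from h import *
d=shot("wrist")
hsv=cv2.cvtColor(d["img"],cv2.COLOR_RGB2HSV)
m=cv2.inRange(hsv,(40,60,40),(90,255,255));m[:130]=0;m[225:]=0;m[:,:240]=0;m[:,330:]=0
c=cv2.convexHull(max(cv2.findContours(m,0,1)[0],key=cv2.contourArea))
(x,y),ax,_=cv2.fitEllipse(c);print(x,y,ax,to_plane(d,(y,x),86))
print([to_plane(d,(y,x+k*ax[0]/2),86)[:2] for k in(-1,1)])
d=shot("top");hsv=cv2.cvtColor(d["img"],cv2.COLOR_RGB2HSV)
m=cv2.inRange(hsv,(40,60,40),(90,255,255));m[:220]=0;m[255:]=0;m[:,:120]=0;m[:,170:]=0
c=np.nonzero(m);print(len(c[0]),to_plane(d,(c[0].mean(),c[1].mean()),86))
E
```

```text
Traceback (most recent call last):
ValueError: max() iterable argument is empty
```

```bash
python3 - <<'E'
from h import *
d=shot("wrist");print(d["img"][190,295],d["img"][175,285])
im=d["img"].astype(int);m=((im[...,1]-im[...,0]>12)*255).astype(np.uint8);m[:130]=0;m[225:]=0;m[:,:240]=0;m[:,330:]=0
c=cv2.convexHull(max(cv2.findContours(m,0,1)[0],key=cv2.contourArea))
(x,y),ax,_=cv2.fitEllipse(c);print(x,y,ax,to_plane(d,(y,x),86))
print([to_plane(d,(y,x+k*ax[0]/2),86)[:2] for k in(-1,1)])
E
```

```text
[137 172 140] [138 173 141]
288.7825927734375 184.36802673339844 (56.845298767089844, 57.97956085205078) [394.47912009 386.91540184  86.        ]
[array([367.12386801, 386.88228935]), array([421.82198078, 386.94308003])]
```

```bash
python3 - <<'E'
from h import *
d=shot("top")
im=d["img"].astype(int)
m=((im[...,1]-im[...,0]>12)*255).astype(np.uint8);m[:222]=0;m[255:]=0;m[:,:120]=0;m[:,165:]=0
ys,xs=np.nonzero(m);print(len(ys),to_plane(d,(ys.mean(),xs.mean()),86),to_plane(d,(238.2,137.9),86))
print(im[238,138])
g=im.min(2)
for n,(r0,r1,c0,c1),th,z in[("lid",(190,240,175,245),90,10),("box",(192,240,286,347),90,50)]:
    m=np.zeros(g.shape,np.uint8);m[r0:r1,c0:c1]=(g[r0:r1,c0:c1]>th)*255
    if n=="box": m=cv2.morphologyEx(m,cv2.MORPH_OPEN,np.ones((1,3),np.uint8))
    c=max(cv2.findContours(m,0,1)[0],key=cv2.contourArea)
    P=np.array([to_plane(d,(p[0][1],p[0][0]),z)[:2] for p in c],np.float32)
    R=cv2.minAreaRect(P);print(n,R,P.min(0),P.max(0))
cv2.imwrite("pics/v4.png",cv2.resize(d["img"][180:250,170:370,::-1],(800,280),interpolation=cv2.INTER_CUBIC))
E
```

```text
194 [398.61612126 385.6720963   86.        ] [393.58217382 380.60565643  86.        ]
[127 123 112]
lid ((477.3012390136719, 185.12722778320312), (115.17308044433594, 179.06497192382812), 1.4029152393341064) [417.7892   95.20762] [536.598  275.2252]
box ((468.999267578125, -161.4583740234375), (118.82984924316406, 191.68812561035156), 3.0549542903900146) [ 407.72098 -256.11948] [528.7577  -66.84874]
```

View pics/v4.png

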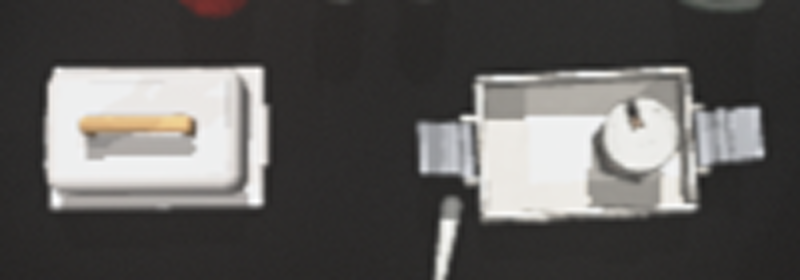

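```bash
python3 -m crank '[[[0.25,0.04,0.8,0],[0,0,0.8,0],[0,0,0.8,0],[0,0,0.8,0],[0,0,0.8,0],[0,0,0.8,0],[0,0,0.8,0],[0,0,0.8,0],[0,0,0.7,0],[0,0,0.65,0],[0,0,0,0]]]'; python3 -m crank '[[[0,0,0,0],[0,0,0,0],[0,0,0,0],[0,0,0,0],[0,0,0,0],[0,0,0,0],[0,0,0,0],[0,0,0,0],[0,0,0,0]]]' 1
```

```text
clock: 5.23
eef_pos: [390.9, 384.4, 34.8]
tool_rot: [-3.138, 0.004, 1.57]
force: [-0.7, 0.1, 1.0]
width: 85.0
gripper_force: 0.0
clock: 5.98
eef_pos: [393.6, 386.3, 39.5]
tool_rot: [3.139, -0.002, 1.569]
force: [-0.2, -0.3, 5.2]
width: 56.8
gripper_force: 63.1
```

```bash
python3 -m crank '[[[0,0,-0.3,0],[0,0,-0.6,0],[0,0,-0.9,0],[0,0,-1,0],[0,0,-1,0],[0,0,-1,0],[0,0,-0.8,0],[0,0,-0.4,0],[-0.4,0,0,0],[-0.8,0.1,0,0]]]'; python3 -m crank '[[[-1,0.13,0,0],[-1,0.13,0,0],[-1,0.13,0,0],[-1,0.13,0,0],[-1,0.13,0,0],[-1,0.13,0,0],[-1,0.13,0,0],[-1,0.13,0,0],[-1,0.13,0,0],[-1,0.13,0,0],[-1,0.13,0,0],[-1,0.13,0,0]]]';  python3 -m crank '[[[-1,0.13,0,0],[-1,0.13,0,0],[-1,0.13,0,0],[-1,0.13,0,0],[-1,0.13,0,0],[-1,0.13,0,0],[-1,0.13,0,0],[-1,0.13,0,0],[-0.8,0.1,0,0],[-0.4,0.1,0,0],[0,0,0,0],[0,0,0,0]]]'
python3 - <<'E'
from h import *
s=ctrl.read_state();print(s["eef_pos"],s["tool_rot"])
d=shot("wrist","pics/w2.png")
for t in["jam_jar","honey_jar","carry_box","clip_a_tab"]:
    for r in ctrl.place_of("wrist",t)[:3]: print(t,r["confidence"],np.round(r["position"]),to_plane(d,r["position"],0)[:2])
E
```

```text
clock: 6.82
eef_pos: [393.8, 357.6, 187.6]
tool_rot: [3.141, -0.002, 1.574]
force: [0.1, -1.2, -2.1]
width: 56.5
gripper_force: 64.8
clock: 7.82
eef_pos: [432.0, 53.7, 186.6]
tool_rot: [-3.139, 0.001, 1.57]
force: [0.7, -0.5, -2.3]
width: 57.2
gripper_force: 64.8
clock: 8.82
eef_pos: [463.4, -173.7, 186.8]
tool_rot: [-3.14, -0.001, 1.569]
force: [0.1, 0.4, -2.6]
width: 56.7
gripper_force: 64.8
[ 463.38519751 -173.71455739  186.7706569 ] [-3.13950132e+00 -1.38623141e-03  1.56914484e+00]
jam_jar 0.73 [231. 288.] [ 465.8596447 -231.0795481]
honey_jar 0.56 [204. 294.] [ 472.55248182 -198.68692926]
carry_box 0.88 [172. 292.] [ 470.88476475 -161.73686921]
carry_box 0.39 [ 39. 437.] [609.17232637 -33.81114777]
clip_a_tab 0.95 [ 27. 282.] [459.84166427 -22.25125951]
```

View pics/w2.png

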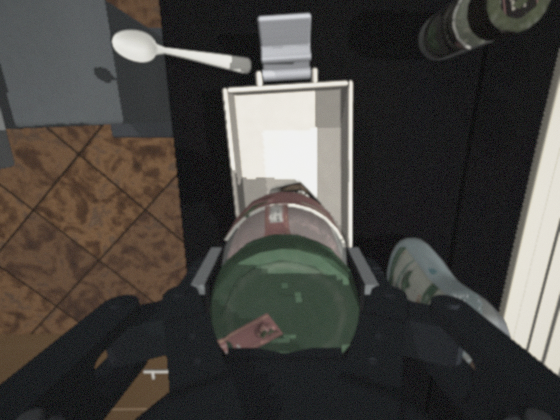

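The rim's +y corners are at about (90, 224) and (83, 353), and the held jar's lid is centred near (297, 287).

```bash
python3 - <<'E'
from h import *
d=shot("wrist")
A=to_plane(d,(90,224),50)[:2];B=to_plane(d,(82,353),50)[:2];C=to_plane(d,(245,351.5),50)[:2];print(A,B,C,np.linalg.norm(A-B))
u=B-A;y1=np.arctan2(u[1],u[0]);v=B-C;y2=np.arctan2(-v[0],v[1]);print("yaw",y1,y2)
u/=np.linalg.norm(u);v=np.array([-u[1],u[0]]);print("centre",(A+B)/2-84*v)
print("jar",to_plane(d,(297,287),187-39+86))
for t in["clip_a_tab"]:
  for r in ctrl.place_of("wrist",t)[:1]: print(t,to_plane(d,r["position"],34+42*np.cos(1.1)))
E
```

```text
[411.73954798 -81.60434078] [521.97393169 -75.13383795] [ 530.31039242 -225.62519573] 110.42412218051062
yaw 0.058630408619867035 0.05533838900533094
centre [ 471.77887304 -162.22475468]
jar [ 464.91059971 -164.56836305  234.        ]
clip_a_tab [461.9144426  -33.61397102  53.0510371 ]
```

```bash
python3 - <<'E'
from h import *
d=shot("wrist");a=np.linspace(0,6.28,60)
for z in(228,234,238):
  for cy in(-173,-168,-163):
    q=np.array([proj(d,(464+28.5*np.cos(t),cy+28.5*np.sin(t),z)) for t in a]);print(z,cy,q.min(0).round(),q.max(0).round())
E
```

```text
228 -173 [237. 210.] [366. 358.]
228 -168 [224. 209.] [356. 359.]
228 -163 [210. 208.] [346. 360.]
234 -173 [244. 206.] [379. 362.]
234 -168 [230. 205.] [368. 363.]
234 -163 [216. 204.] [357. 364.]
238 -173 [249. 203.] [387. 365.]
238 -168 [234. 202.] [377. 366.]
238 -163 [220. 201.] [366. 367.]
```

```bash
python3 -m crank '[[[0.5,0.1,0,0],[0.9,0.1,0,0],[0.35,0,0.2,-0.7],[0,0,0.8,0],[0,0,0.8,0],[0,0,0.8,0],[0,0,0.8,0],[0,0,0.7,0],[0,0,0.5,0],[0,0,0.3,0],[0,0,0.2,0],[0,0,0,0]]]'; python3 -m crank '[[[0,0,0.2,0],[0,0,0.15,0],[0,0,0.1,0],[0,0,0,0]]]'
```

```text
clock: 10.22
eef_pos: [469.3, -130.6, 59.5]
tool_rot: [-3.141, -0.0, 1.626]
force: [0.3, -0.3, -2.3]
width: 56.7
gripper_force: 64.8
clock: 10.55
eef_pos: [469.4, -130.6, 48.7]
tool_rot: [-3.142, -0.0, 1.626]
force: [0.4, -0.1, -2.5]
width: 56.8
gripper_force: 64.8
```

```bash
python3 -m crank '[[[0,0,0.1,0],[0,0,0.06,0],[0,0,0.04,0],[0,0,0,0]]]';python3 -m crank '[[[0,0,0.04,0],[0,0,0,0]]]'
```

```text
clock: 10.88
eef_pos: [469.4, -130.7, 43.7]
tool_rot: [-3.142, -0.0, 1.626]
force: [0.4, 0.5, -1.9]
width: 56.9
gripper_force: 64.8
clock: 11.05
eef_pos: [469.5, -130.8, 43.5]
tool_rot: [3.141, -0.0, 1.626]
force: [-0.7, -0.1, 6.5]
width: 57.0
gripper_force: 65.6
```

```bash
python3 -m crank '[[[0,0,0,0],[0,0,0,0],[0,0,0,0],[0,0,0,0]]]' -0.6; python3 -m crank '[[[0,0,-0.3,0],[0,0,-0.6,0],[0,0,-1,0],[0,0,-1,0],[-0.4,0,-1,0],[-0.8,0,-1,0],[-0.8,0,-1,0],[-0.4,0,-1,0],[0,0,-0.6,0],[0,0,0,0],[0,0,0,0]]]'
python3 - <<'E'
from h import *
s=ctrl.read_state();print(s["eef_pos"],s["tool_rot"],s["width"])
d=shot("wrist","pics/w3.png")
for t in["jam_jar","honey_jar","carry_box"]:
    for r in ctrl.place_of("wrist",t)[:2]: print(t,r["confidence"],np.round(r["position"]),to_plane(d,r["position"],4)[:2])
E
```

```text
clock: 11.38
eef_pos: [469.6, -130.7, 42.8]
tool_rot: [3.141, 0.0, 1.626]
force: [-0.3, 0.1, -0.5]
width: 68.4
gripper_force: 0.0
clock: 12.3
eef_pos: [473.0, -190.6, 231.2]
tool_rot: [3.14, 0.0, 1.626]
force: [-0.5, 0.6, 0.1]
width: 68.0
gripper_force: 0.0
[ 472.97269415 -190.58697422  231.18493932] [3.13975928e+00 2.44832319e-04 1.62569607e+00] 67.9999158150332
jam_jar 0.75 [124. 286.] [ 471.67951754 -130.17960236]
honey_jar 0.92 [183. 283.] [ 471.62061302 -200.84904553]
carry_box 0.79 [152. 284.] [ 471.11585066 -162.47250216]
carry_box 0.72 [126. 287.] [ 472.47750296 -131.83410046]
```

View pics/w3.png

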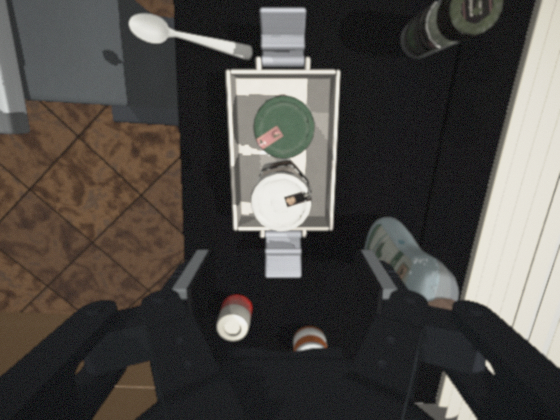

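```bash
python3 - <<'E'
from h import *
d=shot("wrist")
c=[to_plane(d,p,50)[:2] for p in((71.5,227.5),(69.5,340),(231,332.5),(231,234.5))]
print(np.round(c,1).tolist(),np.mean(c,0),cv2.minAreaRect(np.array(c,np.float32)))
u=(c[1]-c[0]+c[2]-c[3]);v=(c[0]-c[3]+c[1]-c[2]);print(np.arctan2(u[1],u[0]),np.arctan2(-v[0],v[1]),np.linalg.norm(u)/2,np.linalg.norm(v)/2)
print("jam",to_plane(d,(127,284),90),"honey",to_plane(d,(203,281.5),103))
E
python3 -m crank '[[[0.5,0,0,0],[1,0,0,0],[1,0,0,0],[1,0,0,0],[1,0,0,0],[1,0,0,0],[1,0,0,0],[1,0,0,0],[1,0,0,0],[1,0,0,0],[1,0,0,0],[1,0,0,0]]]' -0.2;python3 -m crank '[[[1,0.5,0,0],[0.6,0.5,0,0.5],[0,0,0,0],[0,0,0,0]]]'
python3 - <<'E'
from h import *
s=ctrl.read_state();print(s["eef_pos"],s["tool_rot"])
d=shot("wrist","pics/w4.png")
for t in["lid","lid_handle"]:
    for r in ctrl.place_of("wrist",t)[:2]: print(t,r["confidence"],np.round(r["position"]),to_plane(d,r["position"],{"lid":0}.get(t,95))[:2])
E
```

```text
[[409.6, -81.8], [518.4, -74.0], [528.0, -240.9], [417.9, -247.2]] [ 468.46417301 -160.98541199] ((468.1401672363281, -160.626220703125), (110.27010345458984, 167.1738739013672), 3.292382001876831)
0.06434293783224965 0.053822341533420755 109.66694715535277 166.39120621819418
jam [ 467.35471092 -129.29590804   90.        ] honey [ 468.8406856  -196.23306833  103.        ]
clock: 13.55
eef_pos: [455.8, 98.6, 229.9]
tool_rot: [-3.14, -0.0, 1.627]
force: [1.1, 0.4, 0.6]
width: 51.3
gripper_force: 0.0
clock: 13.88
eef_pos: [479.0, 139.3, 229.6]
tool_rot: [-3.14, 0.0, 1.589]
force: [-0.1, -0.4, -0.4]
width: 51.2
gripper_force: 0.0
[478.97161546 139.29342202 229.61967261] [-3.14017976e+00  3.91087747e-04  1.58891689e+00]
lid 0.74 [137. 284.] [476.67178291 184.78428745]
lid_handle 0.69 [145. 283.] [476.49701249 184.57558078]
```

View pics/w4.png

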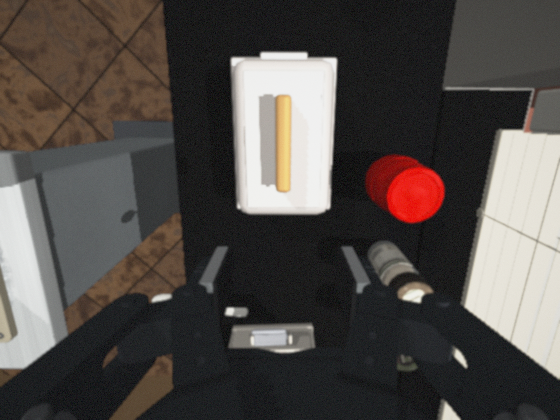

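The lid handle bar runs from (95, 284) to (191, 284) and the flange's far corners are at (58, 232) and (58, 337).

```bash
python3 - <<'E'
from h import *
d=shot("wrist")
a=to_plane(d,(95,284.3),100);b=to_plane(d,(191.5,284),100);print("bar",a,b,(a+b)/2,np.linalg.norm(a-b),np.arctan2(-(a-b)[0],(a-b)[1]))
A=to_plane(d,(58,232),13);B=to_plane(d,(58,337),13);print(A,B,(A+B)/2-[0,85,0],np.arctan2((B-A)[1],(B-A)[0]))
# refined edges: sample profile across the bar
im=d["img"].astype(int);o=(im[...,0]-im[...,2])
m=(o>60);m[:90]=0;m[200:]=0;m[:,270:300]&=True;m[:,:265]=0;m[:,305:]=0
ys,xs=np.nonzero(m);print(ys.min(),ys.max(),xs.min(),xs.max())
P=np.array([to_plane(d,(y,x),100)[:2] for y,x in zip(ys,xs)],np.float32);print(cv2.minAreaRect(P),P.mean(0))
E
```

```text
bar [476.6804158  223.56979442 100.        ] [477.58458862 140.24663619 100.        ] [477.13250221 181.90821531 100.        ] 83.3280638514674 0.010850972937267793
[419.81951654 264.93606289  13.        ] [532.22909852 266.47038635  13.        ] [476.02430753 180.70322462  13.        ] 0.013648553423244862
92 188 276 290
((476.0633544921875, 184.7223358154297), (12.320005416870117, 82.42869567871094), 1.1189799308776855) [476.25507 186.79018]
```

```bash
python3 - <<'E'
from h import *
from scipy.spatial.transform import Rotation as R
def T(p,r): M=np.eye(4);M[:3,:3]=R.from_euler('xyz',r).as_matrix();M[:3,3]=p;return M
d=shot("wrist");s=ctrl.read_state();rel=np.linalg.inv(T(s["eef_pos"],s["tool_rot"]))@np.array(d["extrinsics"])
def edges(img,d,line,z,horiz):  # strongest dark->bright outer edge along scans
    P=[]
    for a,b0,b1 in line:
        p=img[a,b0:b1:(1 if b1>b0 else -1)] if horiz else img[b0:b1:(1 if b1>b0 else -1),a]
        p=p.astype(float);k=np.argmax(p>85)
        if k==0: continue
        f=k-1+(85-p[k-1])/(p[k]-p[k-1]);q=b0+f*(1 if b1>b0 else -1)
        P.append(to_plane(d,(a,q) if horiz else (q,a),z)[:2])
    return np.array(P)
def fit(P):
    l=cv2.fitLine(P.astype(np.float32),cv2.DIST_HUBER,0,.01,.01).ravel();return l[:2],l[2:]
def rep(n,img,d,z,sets):
    for k,(line,h) in sets.items():
        P=edges(img,d,line,z,h);v,p=fit(P);ang=np.arctan2(v[1],v[0]);print(n,k,len(P),"pt",p.round(1),"angle mod90",round((ang+np.pi/4)%(np.pi/2)-np.pi/4,4),"spread",np.abs((P-p)@[-v[1],v[0]]).max().round(1))
g=cv2.imread("pics/w3.png").min(2)
dd=dict(d);dd["extrinsics"]=T([472.973,-190.587,231.185],[3.13976,.000245,1.6257])@rel
rep("box",g,dd,50,{"L":([(r,210,245) for r in range(85,220,4)],1),"R":([(r,352,325) for r in range(85,195,4)],1),"T":([(c,55,80) for c in list(range(232,254,2))+list(range(316,336,2))],0),"Bt":([(c,245,222) for c in list(range(238,260,2))+list(range(308,328,2))],0)})
g=d["img"].min(2)
rep("lid",g,d,13,{"L":([(r,215,250) for r in range(64,110,4)],1),"R":([(r,352,325) for r in range(64,110,4)],1),"T":([(c,45,70) for c in list(range(236,256,2))+list(range(312,334,2))],0)})
E
```

```text
box L 34 pt [ 413.8 -188. ] angle mod90 0.0547 spread 0.5
box R 28 pt [ 524.2 -134.7] angle mod90 0.0565 spread 0.2
box T 11 pt [497.6 -75.1] angle mod90 0.054 spread 0.3
box Bt 21 pt [ 472.3 -245.6] angle mod90 0.0578 spread 0.4
lid L 12 pt [418.1 236.4] angle mod90 0.0164 spread 0.3
lid R 12 pt [533.  235.5] angle mod90 0.0141 spread 0.2
lid T 21 pt [475.4 269.9] angle mod90 0.014 spread 0.3
```

```bash
python3 -m crank '[[[0.9,-0.08,0,0],[0.91,0,0.3,0],[0,0,0.9,0],[0,0,0.9,0],[0,0,0.9,0],[0,0,0.9,0],[0,0,0.9,0],[0,0,0.8,0],[0,0,0.46,0],[0,0,0,0],[0,0,0,0]]]' ; python3 -m crank '[[[0,0,0,0],[0,0,0,0],[0,0,0,0],[0,0,0,0],[0,0,0,0],[0,0,0,0],[0,0,0,0],[0,0,0,0],[0,0,0,0]]]' 1
```

```text
clock: 15.05
eef_pos: [476.8, 182.2, 78.7]
tool_rot: [-3.141, 0.001, 1.584]
force: [-0.1, 0.0, 0.3]
width: 51.0
gripper_force: 0.0
clock: 15.8
eef_pos: [476.9, 183.2, 79.6]
tool_rot: [3.141, -0.001, 1.586]
force: [-2.8, -0.7, 7.1]
width: 12.6
gripper_force: 59.4
```

```bash
python3 -m crank '[[[0,0,-0.2,0],[0,0,-0.5,0],[0,0,-0.8,0],[0,0,-1,0],[0,0,-1,0],[0,0,-1,0],[0,0,-0.6,0],[0,0,-0.2,0],[-0.3,0,0,0],[-0.7,-0.1,0,0],[-1,-0.1,0,0],[-1,-0.1,0,0]]]' ; python3 -m crank '[[[-1,-0.1,0,0],[-1,-0.1,0,0],[-1,0,0,0],[-1,0,0,0],[-1,0,0,0],[-1,0,0,0],[-1,0,0,0],[-1,0,0,0],[-1,0,0,0],[-0.8,0,0,0],[-0.5,0,0,0],[-0.2,0,0,-0.5]]]'; python3 -m crank '[[[0,0,0,0],[0,0,0,0],[0,0,0,0]]]'
```

```text
clock: 16.8
eef_pos: [469.2, 106.8, 209.8]
tool_rot: [-3.139, 0.001, 1.587]
force: [0.4, -0.6, -3.4]
width: 12.6
gripper_force: 58.9
clock: 17.8
eef_pos: [467.8, -157.9, 209.8]
tool_rot: [-3.139, 0.001, 1.622]
force: [-0.2, 0.5, -3.2]
width: 12.5
gripper_force: 58.8
clock: 18.05
eef_pos: [468.8, -153.9, 210.4]
tool_rot: [-3.14, -0.001, 1.625]
force: [-0.2, -0.4, -3.6]
width: 12.3
gripper_force: 58.9
```

```bash
python3 -m crank '[[[-0.35,0,0,0],[0,0,0.5,0],[0,0,0,0],[0,0,0,0]]]'
python3 - <<'E'
from h import *
d=shot("wrist","pics/w5.png");s=ctrl.read_state();print(s["eef_pos"],s["tool_rot"])
d2=shot("top","pics/t5.png")
E
```

```text
clock: 18.38
eef_pos: [469.5, -163.1, 198.4]
tool_rot: [-3.14, -0.001, 1.626]
force: [0.2, 0.2, -2.8]
width: 12.7
gripper_force: 58.9
[ 469.92212032 -163.18202236  198.75490156] [-3.14088988e+00 -3.09522822e-04  1.62610541e+00]
```

View pics/w5.png

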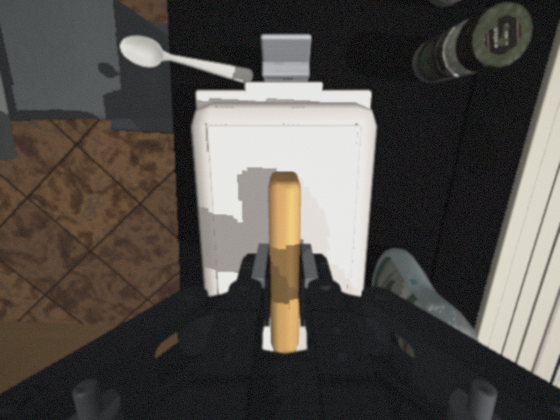

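The lid hangs level and square; its far flange corners are at about (91, 196) and (91, 372).

```bash
python3 - <<'E'
from h import *
d=shot("wrist");g=d["img"].min(2).astype(float);z=198.6-79.6+13;P=[]
def cross(p,b0,s):
    k=np.argmax(p>85);return b0+s*(k-1+(85-p[k-1])/(p[k]-p[k-1]))
for c in list(range(202,240,4))+list(range(328,368,4)):
    P.append(to_plane(d,(cross(g[75:110,c],75,1),c),z)[:2])
L=[to_plane(d,(r,cross(g[r,180:230],180,1)),z)[:2] for r in range(95,101,2)]
R=[to_plane(d,(r,cross(g[r,388:340:-1],388,-1)),z)[:2] for r in range(95,101,2)]
P=np.array(P);v=cv2.fitLine(P.astype(np.float32),cv2.DIST_HUBER,0,.01,.01).ravel();print("yaw",np.arctan2(v[1],v[0]),"T",v[2:])
m=(np.mean(L,0)+np.mean(R,0))/2;print(np.mean(L,0),np.mean(R,0),m)
a=.0558;u=np.array([np.cos(a),np.sin(a)]);w=np.array([-u[1],u[0]])
print("u",u@m,"want 459.25; v",w@v[2:],"want",-187.15+85)
E
```

```text
yaw 0.047097787 T [475.10522  -75.782776]
[407.46246105 -84.6993523 ] [521.26631095 -78.39254933] [464.364386   -81.54595081]
u 459.0937386881028 want 459.25; v -102.16194247006672 want -102.15
```

```bash
python3 -m crank '[[[0,0,0.5,0],[0,0,0.8,0],[0,0,0.7,0],[0,0,0.4,0],[0,0,0.2,0],[0,0,0,0],[0,0,0,0]]]'; python3 -m crank '[[[0,0,0.1,0],[0,0,0.1,0],[0,0,0.05,0],[0,0,0,0]]]'
```

```text
clock: 19.12
eef_pos: [470.5, -163.6, 134.2]
tool_rot: [3.141, 0.0, 1.626]
force: [-0.5, 0.8, -3.4]
width: 12.5
gripper_force: 58.9
clock: 19.45
eef_pos: [470.1, -163.3, 127.6]
tool_rot: [3.142, -0.0, 1.626]
force: [-0.6, -0.4, -3.5]
width: 12.6
gripper_force: 58.9
```

```bash
python3 -m crank '[[[0,-0.03,0.06,0],[0,0,0.06,0],[0,0,0.04,0],[0,0,0,0]]]'; python3 -m crank '[[[0,0,0.05,0],[0,0,0.03,0],[0,0,0,0]]]'
```

```text
clock: 19.78
eef_pos: [469.2, -163.4, 123.3]
tool_rot: [-3.141, -0.0, 1.626]
force: [0.1, -0.4, -4.0]
width: 12.3
gripper_force: 58.9
clock: 20.03
eef_pos: [469.0, -163.5, 121.7]
tool_rot: [-3.141, -0.0, 1.626]
force: [-2.3, 0.2, 1.2]
width: 12.3
gripper_force: 59.4
```

```bash
python3 -m crank '[[[0,0,0.03,0],[0,0,0,0]]]'; python3 -m crank '[[[0,0,0,0],[0,0,0,0],[0,0,0,0],[0,0,0,0],[0,0,0,0]]]' 0.1; python3 -m crank '[[[0,0,-0.4,0],[0,0,-0.8,0],[0,0,-1,0],[-0.5,0,-1,0],[-0.8,0,-0.6,0],[-0.5,0,0,0],[0,0,0,0],[0,0,0,0]]]'
python3 - <<'E'
from h import *
d=shot("wrist","pics/w6.png");s=ctrl.read_state();print(s["eef_pos"],s["tool_rot"])
for t in["clip_a_tab","clip_b_tab","lid","lid_handle","carry_box"]:
    for r in ctrl.place_of("wrist",t)[:2]: print(t,r["confidence"],np.round(r["position"]),to_plane(d,r["position"],{"lid":42,"carry_box":0,"lid_handle":137}.get(t,53))[:2])
E
```

```text
clock: 20.2
eef_pos: [468.9, -163.5, 121.6]
tool_rot: [-3.141, -0.0, 1.625]
force: [-3.6, 0.4, 8.4]
width: 12.5
gripper_force: 60.4
clock: 20.62
eef_pos: [469.5, -163.4, 120.7]
tool_rot: [3.142, 0.0, 1.626]
force: [-0.0, -0.7, 1.1]
width: 38.3
gripper_force: 0.0
clock: 21.28
eef_pos: [471.2, -208.4, 215.5]
tool_rot: [-3.141, -0.001, 1.624]
force: [0.1, -0.0, -1.1]
width: 38.7
gripper_force: 0.0
[ 471.02373117 -207.38254713  214.96081803] [-3.13971733e+00 -1.68055557e-03  1.62555969e+00]
clip_a_tab 0.2 [236. 387.] [ 583.11383333 -255.8007209 ]
clip_b_tab 0.8 [261. 285.] [ 475.17582471 -291.53185626]
lid 0.55 [142. 285.] [ 468.76596831 -163.322309  ]
lid_handle 0.55 [149. 287.] [ 469.79552302 -160.71264461]
```

View pics/w6.png

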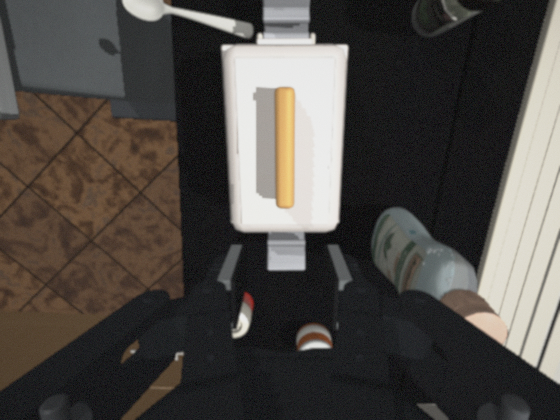

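```bash
python3 -m crank '[[[-0.8,0,0,0],[-1,0,0,0],[-1,0,0,0],[-1,0,0,0],[-0.75,0,0.1,0],[-0.15,0,0.7,0],[0,0,1,0],[0,0,1,0],[0,0,1,0],[0,0,1,0],[0,0,1,0],[0,0,0.5,0]]]' 1; python3 -m crank '[[[0,0,0.3,0],[0,0,0.1,0],[0,0,0,0]]]'
```

```text
clock: 22.58
eef_pos: [476.9, -324.0, 55.2]
tool_rot: [-3.138, -0.003, 1.626]
force: [0.4, 0.8, -0.2]
width: 0.2
gripper_force: 0.0
clock: 22.83
eef_pos: [478.4, -325.8, 48.4]
tool_rot: [3.142, 0.0, 1.626]
force: [0.0, 0.1, -0.2]
width: 0.2
gripper_force: 0.0
```

```bash
python3 -m crank '[[[0.3,0,0,0],[0.3,0,0,0],[0.3,0,0,0],[0.3,0,0,0],[0.2,0,0,0],[0.2,0,0,0],[0.2,0,0,0],[0,0,0,0]]]'; python3 -m crank '[[[0.1,0,0,0],[0.1,0,0,0],[0.1,0,0,0],[0.1,0,0,0],[0,0,0,0]]]'
```

```text
clock: 23.5
eef_pos: [475.9, -278.2, 48.4]
tool_rot: [-3.141, -0.002, 1.628]
force: [-0.5, 0.1, 0.6]
width: 0.1
gripper_force: 0.0
clock: 23.92
eef_pos: [475.2, -271.1, 48.2]
tool_rot: [3.142, 0.001, 1.626]
force: [-1.0, -2.8, -0.7]
width: 0.1
gripper_force: 1.1
```

```bash
python3 -m crank '[[[0.08,0,0,0],[0,0,0,0]]]'; python3 -m crank '[[[0.08,0,0,0],[0,0,0,0]]]'; python3 -m crank '[[[0.06,0,0,0],[0,0,0,0]]]'
```

```text
clock: 24.08
eef_pos: [475.2, -270.9, 48.3]
tool_rot: [3.141, 0.003, 1.624]
force: [0.7, -4.6, -2.5]
width: 0.1
gripper_force: 2.8
clock: 24.25
eef_pos: [475.2, -270.9, 48.3]
tool_rot: [3.14, 0.006, 1.623]
force: [0.5, -8.9, -5.0]
width: -0.0
gripper_force: 4.5
clock: 24.42
eef_pos: [475.1, -270.8, 48.4]
tool_rot: [3.139, 0.008, 1.622]
force: [0.3, -12.3, -5.8]
width: -0.1
gripper_force: 5.8
```

```bash
python3 -m crank '[[[-0.3,0,0,0],[-0.2,0,0,0],[0,0,-0.5,0],[0,0,-0.4,0],[0,0,0,0],[0.2,0,0,0],[0.1,0,0,0],[0,0,0,0]]]'; python3 -m crank '[[[0.1,0,0,0],[0.1,0,0,0],[0,0,0,0]]]'
```

```text
clock: 25.08
eef_pos: [475.5, -270.9, 71.0]
tool_rot: [3.141, 0.002, 1.626]
force: [-0.5, -3.5, 3.0]
width: -0.3
gripper_force: 1.7
clock: 25.33
eef_pos: [475.5, -270.5, 71.1]
tool_rot: [3.139, 0.009, 1.623]
force: [0.4, -11.6, -1.6]
width: 0.1
gripper_force: 5.7
```

```bash
python3 -m crank '[[[-0.4,0,0,0],[-0.5,0,0,0],[0,0,-0.8,0],[0,0,-1,0],[0,0,-1,0],[0,0,-1,0],[0,0,-1,0],[0,0,-1,0],[0.2,0,-0.6,0],[0.5,0,0,0],[0.3,0,0,0],[0,0,0,0]]]'; python3 - <<'E'
from h import *
a=.0558;u=np.array([np.cos(a),np.sin(a)]);w=np.array([-u[1],u[0]]);C=np.array([468.96,-161.2])
s=ctrl.read_state();print(s["eef_pos"],s["tool_rot"])
for cam in("wrist","scene","top"):
  d=shot(cam,f"pics/{cam}7.png")
  for sg in(1,-1):
    for th in(0,.15,.3,1.1):
      p=sg*w*(94+42*np.sin(th))+C;print(cam,sg,th,proj(d,(*p,34+42*np.cos(th))).round(1),end=" ")
    print()
  for t in["clip_b_tab","lid_handle","lid"]:
    print(t,[(round(r["confidence"],2),np.round(r["position"],1).tolist()) for r in ctrl.place_of(cam,t)[:3]])
E
```

```text
clock: 26.33
eef_pos: [474.3, -259.4, 229.6]
tool_rot: [-3.139, -0.004, 1.629]
force: [0.0, 0.3, -0.3]
width: 0.1
gripper_force: 0.0
[ 474.27630343 -259.39030324  229.55177318] [-3.13925666 -0.00386559  1.62901743]
wrist 1 0 [-40.9 286.4] wrist 1 0.15 [-50.  286.5] wrist 1 0.3 [-58.3 286.5] wrist 1 1.1 [-80.8 286.5] 
wrist -1 0 [185.6 285.6] wrist -1 0.15 [191.6 285.6] wrist -1 0.3 [197.2 285.5] wrist -1 1.1 [214.4 285.4] 
clip_b_tab []
lid_handle [(0.82, [79.8, 289.5])]
lid [(0.76, [87.7, 285.7])]
scene 1 0 [206.7 284. ] scene 1 0.15 [207.7 282.9] scene 1 0.3 [208.8 281.9] scene 1 1.1 [216.7 277.6] 
scene -1 0 [183.8 314.2] scene -1 0.15 [183.2 315.2] scene -1 0.3 [182.8 316.1] scene -1 1.1 [184.4 319.6] 
clip_b_tab []
lid_handle [(0.88, [182.7, 300.8])]
lid [(0.79, [202.8, 301.4])]
top 1 0 [216.2 286.2] top 1 0.15 [216.4 284.2] top 1 0.3 [216.5 282.2] top 1 1.1 [217.6 274.2] 
top -1 0 [213.2 347.1] top -1 0.15 [213.1 349.1] top -1 0.3 [213.1 351.1] top -1 1.1 [213.4 357.8] 
clip_b_tab [(0.42, [211.9, 347.8])]
lid_handle [(0.83, [210.0, 319.8])]
lid [(0.93, [213.0, 316.9])]
```

```bash
python3 - <<'E'
from h import *
a=.0558;u=np.array([np.cos(a),np.sin(a)]);w=np.array([-u[1],u[0]]);C=np.array([468.96,-161.2])
d=shot("wrist");g=d["img"].mean(2)
for th in(0,.1,.2,.3):
    o=[]
    for r,t in((51,2.5),(51,-2.5),(10,2.5)):
        p=C-w*(94+r*np.sin(th)+t*np.cos(th));o.append(proj(d,(*p,34+r*np.cos(th)-t*np.sin(th)))[0].round(1))
    print(th,"tip outer,tip inner,low outer",o)
print("dome bottom edge",proj(d,(*(C-w*76),100)),"lug end",proj(d,(*(C-w*97),55)))
for c in(276,286,296): print(c,g[140:225,c].round().astype(int).tolist())
E
```

```text
0 tip outer,tip inner,low outer [np.float64(185.7), np.float64(180.6), np.float64(177.4)]
0.1 tip outer,tip inner,low outer [np.float64(190.7), np.float64(185.8), np.float64(178.2)]
0.2 tip outer,tip inner,low outer [np.float64(195.4), np.float64(190.8), np.float64(179.0)]
0.3 tip outer,tip inner,low outer [np.float64(199.8), np.float64(195.5), np.float64(179.7)]
dome bottom edge [167.13834267 284.93504001] lug end [179.86709632 284.92611154]
276 [239, 240, 240, 240, 240, 240, 240, 240, 239, 240, 240, 240, 239, 239, 240, 239, 238, 233, 224, 226, 228, 225, 218, 214, 208, 197, 178, 157, 156, 179, 193, 198, 197, 195, 192, 195, 196, 175, 136, 102, 88, 80, 83, 103, 146, 187, 212, 200, 167, 104, 52, 25, 26, 31, 21, 27, 28, 21, 19, 25, 25, 25, 23, 29, 26, 29, 26, 17, 23, 26, 30, 27, 24, 28, 34, 23, 32, 27, 32, 27, 26, 27, 36, 32, 25]
286 [230, 230, 231, 231, 234, 238, 240, 240, 240, 240, 240, 240, 239, 239, 239, 240, 237, 231, 223, 226, 230, 225, 219, 213, 206, 198, 179, 156, 154, 179, 192, 194, 193, 196, 192, 196, 182, 143, 109, 98, 86, 84, 83, 105, 150, 190, 212, 203, 166, 108, 47, 14, 20, 32, 21, 20, 15, 30, 21, 27, 11, 20, 21, 26, 29, 26, 25, 29, 29, 24, 28, 27, 25, 26, 33, 26, 21, 26, 26, 34, 25, 32, 32, 32, 27]
296 [232, 232, 231, 232, 231, 231, 231, 233, 231, 231, 230, 231, 231, 231, 233, 233, 231, 227, 220, 222, 227, 224, 221, 214, 207, 197, 180, 155, 156, 180, 193, 193, 194, 195, 192, 193, 195, 186, 166, 137, 104, 82, 86, 109, 154, 190, 211, 204, 168, 108, 50, 23, 20, 14, 26, 24, 27, 24, 20, 26, 31, 19, 33, 28, 23, 29, 21, 26, 31, 29, 24, 25, 14, 28, 30, 26, 22, 27, 23, 23, 25, 28, 25, 22, 25]
```

```bash
python3 -m crank '[[[0.5,0,0,0],[1,0,0,0],[1,0,0,0],[1,0,0,0],[1,0,0,0],[1,0,0,0],[1,0,0,0],[1,0,0,0],[1,0,0,0],[1,0,0,0],[0.7,0,0,0],[0.33,0,0.2,0]]]' 1; python3 -m crank '[[[0,0,0.8,0],[0,0,1,0],[0,0,1,0],[0,0,1,0],[0,0,1,0],[0,0,1,0],[0,0,0.7,0],[0,0,0.4,0],[0,0,0.16,0],[0,0,0,0],[0,0,0,0]]]'
```

```text
clock: 27.98
eef_pos: [460.2, 3.8, 226.2]
tool_rot: [3.14, -0.002, 1.63]
force: [-0.0, 0.6, -0.1]
width: 0.2
gripper_force: 0.0
clock: 28.9
eef_pos: [460.4, -0.1, 49.5]
tool_rot: [3.141, 0.0, 1.625]
force: [0.4, 0.3, 0.4]
width: 0.6
gripper_force: 0.0
```

```bash
python3 -m crank '[[[-0.3,0,0,0],[-0.3,0,0,0],[-0.3,0,0,0],[-0.3,0,0,0],[-0.2,0,0,0],[-0.2,0,0,0],[-0.15,0,0,0],[0,0,0,0]]]'; python3 -m crank '[[[-0.1,0,0,0],[-0.1,0,0,0],[-0.08,0,0,0],[0,0,0,0]]]'; python3 -m crank '[[[-0.08,0,0,0],[-0.06,0,0,0],[0,0,0,0]]]'
```

```text
clock: 29.57
eef_pos: [462.8, -45.1, 49.3]
tool_rot: [3.141, 0.001, 1.624]
force: [-0.2, -0.8, 0.6]
width: -0.1
gripper_force: 0.0
clock: 29.9
eef_pos: [463.0, -50.5, 49.2]
tool_rot: [-3.141, -0.0, 1.626]
force: [0.4, 1.9, -0.1]
width: 0.1
gripper_force: 0.7
clock: 30.15
eef_pos: [463.0, -50.7, 49.3]
tool_rot: [-3.14, -0.004, 1.629]
force: [-0.9, 8.8, 2.7]
width: 0.2
gripper_force: 4.6
```

```bash
python3 -m crank '[[[-0.1,0,0,0],[0,0,0,0],[0,0,0,0]]]'; python3 -m crank '[[[0.3,0,0,0],[0.3,0,0,0],[0.4,0,-0.4,0],[0,0,-0.8,0],[0,0,-1,0],[0,0,-1,0],[0,0,-1,0],[0,0,-1,0],[0,0,-1,0],[0,0,-0.6,0],[-0.8,0,0,0],[-1,0,0,0]]]'; python3 -m crank '[[[-1,0,0,0],[-1,0,0,0],[-1,0,0,0],[-1,0,0,0],[-0.5,0,0,0],[0,0,0,0],[0,0,0,0]]]'
python3 - <<'E'
from h import *
a=.0558;u=np.array([np.cos(a),np.sin(a)]);w=np.array([-u[1],u[0]]);C=np.array([468.96,-161.2])
d=shot("wrist");g=d["img"].mean(2);s=ctrl.read_state();print(s["eef_pos"])
for th in(0,.1,.2,.3):
    o=[]
    for r,t in((51,2.5),(51,-2.5)):
        p=C+w*(94+r*np.sin(th)+t*np.cos(th));o.append(proj(d,(*p,34+r*np.cos(th)-t*np.sin(th))).round(1).tolist())
    print(th,"tip outer,inner",o)
r0=int(o[0][0])-10;r0=max(r0,0)
for c in(276,286,296): print(r0,g[r0:r0+50,c].round().astype(int).tolist())
for cam in("wrist","top"):
  d=shot(cam)
  for sg in(1,-1): print([proj(d,(*(C+sg*w*(94+42*np.sin(t))),34+42*np.cos(t))).round(1).tolist() for t in(0,.15,1.1)])
  for t in["clip_b_tab","lid_handle","lid"]:
    print(cam,t,[(round(r["confidence"],2),np.round(r["position"],1).tolist()) for r in ctrl.place_of(cam,t)[:3]])
E
```

```text
clock: 30.4
eef_pos: [462.9, -50.9, 49.3]
tool_rot: [-3.14, -0.007, 1.631]
force: [0.1, 15.1, 3.8]
width: 0.1
gripper_force: 7.3
clock: 31.4
eef_pos: [465.4, -75.5, 220.4]
tool_rot: [3.139, -0.0, 1.63]
force: [0.4, -0.6, -0.6]
width: -0.0
gripper_force: 0.0
clock: 31.98
eef_pos: [470.4, -188.6, 219.0]
tool_rot: [-3.141, -0.001, 1.624]
force: [-0.6, 0.4, -0.3]
width: 0.3
gripper_force: 0.0
[ 470.4663505  -187.54153346  218.956072  ]
0 tip outer,inner [[47.0, 285.1], [53.7, 285.1]]
0.1 tip outer,inner [[40.1, 285.1], [46.8, 285.1]]
0.2 tip outer,inner [[33.5, 285.1], [40.0, 285.1]]
0.3 tip outer,inner [[27.2, 285.1], [33.4, 285.1]]
17 [25, 25, 24, 25, 27, 29, 23, 27, 23, 26, 29, 24, 29, 30, 29, 25, 27, 24, 29, 25, 21, 30, 27, 29, 38, 68, 121, 170, 198, 203, 197, 176, 150, 118, 83, 67, 73, 88, 126, 160, 187, 194, 195, 194, 191, 193, 193, 192, 190, 187]
17 [20, 25, 20, 31, 25, 29, 27, 28, 25, 27, 28, 28, 20, 20, 26, 21, 20, 11, 23, 26, 27, 31, 25, 26, 32, 63, 124, 175, 200, 206, 198, 177, 148, 114, 85, 71, 69, 86, 120, 160, 181, 194, 193, 190, 191, 193, 188, 189, 189, 185]
17 [25, 21, 20, 28, 23, 24, 30, 28, 32, 35, 19, 28, 27, 19, 25, 25, 26, 29, 29, 27, 29, 28, 30, 23, 33, 75, 129, 178, 204, 208, 199, 179, 149, 113, 81, 70, 69, 83, 119, 154, 182, 190, 190, 187, 191, 189, 191, 188, 187, 185]
[[54.1, 285.2], [46.0, 285.2], [12.2, 285.2]]
[[256.2, 285.0], [261.5, 285.0], [277.4, 285.0]]
wrist clip_b_tab []
wrist lid_handle [(0.75, [178.1, 285.1])]
wrist lid [(0.8, [162.5, 282.2]), (0.36, [253.1, 387.1])]
[[216.2, 286.2], [216.4, 284.2], [217.6, 274.2]]
[[213.2, 347.1], [213.1, 349.1], [213.4, 357.8]]
top clip_b_tab []
top lid_handle [(0.66, [208.6, 319.6])]
top lid [(0.82, [214.3, 317.2])]
```

```bash
python3 -c "
from cell import ctrl
print(ctrl.finish_job())"
```

```text
the job is handed in; nothing more can be done
None
```

The job is handed in at about 32 s of the 72 s allowed: both jars stand upright in the box, the lid is seated, and by my camera measurement both clips are shut to about 0.06 rad (limit 0.15). No verdict came back.

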